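# Draw a set of piston pins from the two-lane hopper and put it on the scale

### The job

Pull the hopper's slide gate half open, to its red line, so that the three piston pins of the left lane drop into the blue catch box while the three of the right lane stay up, then push the gate fully shut again. Next draw the box straight out by its bar handle until it stands on the bench clear of the hopper and let go of it; then take it across its two long sides, lift it level and set it down gently, with its pins, in the middle of the scale's pan. Do not disturb the V-block or the dial indicator lying nearby.

Things in the scene. Friction and masses are not known exactly. Their poses are not given: they have to be found in the camera images.
- feeder: Grey hopper fixed to the bench, 80 wide (y), 80 deep (x), 195 mm high. Origin on the bench under its middle; x to its back, y to its left, z up. Above z = 94 mm: two 28 mm lanes of three stacked pins, left (y 1.5 to 29.5) and right (y -29.5 to -1.5), clear front window. Below z = 87 mm: a 70 mm wide bay, open to the front, for the box. Front face x = -36, back x = 44 mm, feet to y = +-63.
- gate (a joint): Opening (m) of the hopper's slide gate, a plate at z = 89 to 94 mm that carries the pins: 0 shut, grows as it is pulled to hopper -y, stop 0.072; may start 0 to 7 mm ajar. Past 0.030 the left lane empties; from 0.048 the right lane's pins sag, from 0.060 they fall. A red line across it meets the outside of the hopper's right wall at 0.040. Friction about 3 N; it stays where left.
- gate_grip (a point): Middle of the gate's red D-handle: bar of 12 mm diameter, 44 mm long along hopper x, 134 mm above the bench, 40 mm above the gate plate, 82 mm right of the hopper's right wall when shut. Free below and on both sides: from above, pinch the bar along hopper y, or take it along x over its posts (56 mm). Its axes are the hopper's; it moves along hopper -y as the gate opens.
- box_centre (a point): Centre, half-way up, of the blue open catch box: 110 long (x), 64 wide (y), 66 mm high, walls 2.5 mm, shallow V floor (3 to 11 mm); 0.24 to 0.39 kg empty, 0.36 kg more with three pins. x to its back end, z up. It starts on the bench in the bay, 2 mm from the back plate, 3 mm free each side, front wall 36 mm out of the hopper's front face, and slides out along hopper -x.
- box_bar (a point): Middle of the box's steel bar handle: a bar of 10 mm diameter, 40 mm long along box y, 48 mm in front of the box's front wall and 46 mm above its underside; from above, pinch the bar along box x, or take it along y over its two legs (50 mm). It is for drawing the box out, not for lifting it; the box is clear of the hopper when drawn 75 mm.
- pan_centre (a point): Centre of the top of the bench scale's steel pan, 152 x 152 mm, 50 mm above the bench, fixed; x and y along its edges. The scale's housing is 165 x 160 mm with a low sloping console reaching 135 mm to -x of the pan centre.
- pin_left_1: Ground, oiled steel piston pin (slippery), 25 mm diameter, 60 mm long, 0.12 kg, lying along hopper x at the start in the left lane, number 1 from below; origin at its centre, x along its axis.
- pin_left_2: Ground, oiled steel piston pin (slippery), 25 mm diameter, 60 mm long, 0.12 kg, lying along hopper x at the start in the left lane, number 2 from below; origin at its centre, x along its axis.
- pin_left_3: Ground, oiled steel piston pin (slippery), 25 mm diameter, 60 mm long, 0.12 kg, lying along hopper x at the start in the left lane, number 3 from below; origin at its centre, x along its axis.
- pin_right_1: Ground, oiled steel piston pin (slippery), 25 mm diameter, 60 mm long, 0.12 kg, lying along hopper x at the start in the right lane, number 1 from below; origin at its centre, x along its axis.
- pin_right_2: Ground, oiled steel piston pin (slippery), 25 mm diameter, 60 mm long, 0.12 kg, lying along hopper x at the start in the right lane, number 2 from below; origin at its centre, x along its axis.
- pin_right_3: Ground, oiled steel piston pin (slippery), 25 mm diameter, 60 mm long, 0.12 kg, lying along hopper x at the start in the right lane, number 3 from below; origin at its centre, x along its axis.
- v_block: Ground steel V-block, 42 x 45 x 35 mm, on the bench to the right; bystander, origin under its middle.
- dial_indicator: Dial indicator lying flat, round case 57 mm diameter, 107 mm long, 19 mm high, right of and before the hopper; bystander, origin under its middle.
- gauge_case: Closed wooden gauge-block case, 120 x 205 x 42 mm (x, y, z), standing where the scale does not: scale and case change sides; origin under its middle, fixed.
Not all that is in view belongs to the job. What is shaped like the pin_right_3 but brown is not meant.

How it is judged:
By the outcome, as a careful person would: the job done as asked, in the order asked, and still so for the second after the job is handed in, with the robot touching nothing.
It also fails if it takes over 69 s, if anything falls off the work surface, if the arm or the gripper's body presses on something with over 40 N, if the wrist force passes 120 N, or if a joint passes its speed limit or range.

### The arm

A 7-joint arm with a two-finger parallel gripper is mounted at the origin on a cart in front of the work surface, level with it; the furniture and walls round the work are solid. World frame = base frame: x ahead of the robot, y to its left, z up, the work surface at z = 0. Lengths are in m, angles in rad, forces in N, time in s.
With the tool pointing down it reaches from about 0.4 to 0.875 m from the base axis. Payload 19.3 kg.
Tool frame: the origin (TCP) lies between the finger pads; the fingertips stand 17 mm ahead of it and the grasp point (between the pads) lies 2 mm behind it (arm.tips_ahead is the z of the fingertips in the tool frame, in m); z points along the fingers, y is the line along which they close (so a half turn about z gives the same grasp; the last joint's range is limited). The gripper opens to 85 mm and grips with 20 to 120 N. Pads are 22 mm wide; open, the fingers measure 114 mm over their backs; the gripper's body (76 mm by 85 mm) begins 54 mm behind the grasp point. The pads swing forward as they close: fully open they stand 13 mm farther back than shut.
Start: joints at [1.086, 0.521, -0.036, 1.599, 0.021, 1.021, -0.113], TCP at [0.252, -0.572, 0.209] pointing down, gripper open.
Joint ranges: [-2.91, 2.91], [-0.3, 2.13], [-1.5, 1.42], [0.17, 2.43], [-1.26, 4.41], [0.16, 1.93], [-2.52, 2.52]. Speed limits (rad/s): [1.89, 1.89, 2.39, 2.39, 3.01, 3.01, 3.01].

### API

Orientations are given as [roll, pitch, yaw] about the fixed x, y, z axes, in that order (R = Rz(yaw) Ry(pitch) Rx(roll)).
In Python, from station import arm gives the robot as it stands.
- The arm moves only by the shell command python3 -m crank 'ROWS' [FORCE]. ROWS is JSON, a list of rows, each a list of 7 numbers: the shift along the tool's x, y, z in units of 40 mm (1.0 is 40 mm), then the turn, a rotation vector about the tool's x, y, z in units of 6 degrees (1.0 is 6 degrees), then the finger opening in mm, from 0 to 85.4. A call has 1 to 5 rows; each row shifts and turns the commanded pose from where the row before left it, along the tool's axes as they then stand; what a row does not reach is not made up. A row lasts 1/12 s, in which the tool goes at most 41.7 mm and 7.16 degrees, less where a joint would pass 70% of its speed; a pose out of reach is approached as far as the arm can. A call is refused whole if a number of a shift passes 1 or a number of a turn 1, either way. A call with a gripper value outside its range is refused whole. The fingers move at their own pace and stop on an object; FORCE is the grip in N (left out, the last holds). Time passes only in rows, so rows that do not move let the fingers close. It gives the time, the measured TCP pose, the force, the opening and the grip force at its end, in the units of the state.
- arm.observe(): the state, without advancing time (a new reading comes with each control period).
- arm.read_camera(name): name is "side" or "top" or "wrist"; returns a dict with "img" (420x560x3 uint8, blue, green, red), "vfov" (degrees; the focal length in pixels is half the picture's height over the tangent of half this angle, whatever the lens; pixels are square), "cx", "cy" (the principal point, pixels), "R" (3x3) and "t" (3): a world point X has camera coordinates R X + t; the wrist camera has in their place "hand_eye" (4x4, takes a point from camera to tool coordinates, whose origin is the TCP and whose axes are the flange's). Camera axes: x right, y down, z forward; pixel columns grow to the right and rows downward; lengths in m; the calibration is good to about 2 mm. A picture is of the moment at which its call begins: read the wrist's pose just before it. There is no depth.
- arm.job_done(): hands the job in; it is judged then, once.
Trained networks look in the newest picture that a camera, given by its name, has taken for a name from the list of things; names that differ only in an ending like _2 or _b are one class to them, and where a whole thing is asked for, a point or a joint stands for the part that bears it (a point fixed in the world has none). Each returns a list of dicts, best first, with "p" (0 to 1); they miss things now and then, are a little off and sometimes report something else, mostly with a low value. They report only what shows in the picture. A call takes as long as a camera call. They do not tell look-alikes from the thing itself.
- arm.trace(camera, target): "mask" (420x560 bool, what is visible of it) and "bbox" ([left, top, right, bottom] in pixels, round what is visible of it).
The state is a dict: "clock": time; "joints": joint angles; "qd": joint speeds; "effort": joint torques, N m; "position": TCP position; "ee_rot": TCP orientation; "contact_force": force on the tool from outside, world axes, zero at the start; "ft_torque": the same for the moment, N m; "gripper_width": finger opening in m; "grasp_force": force on a finger pad.
Only numpy, scipy, OpenCV 4.12 (cv2) and the standard library are available. Lean on these libraries where they do the work, as an engineer would, in place of code of your own. Each camera call takes 0.05 s, during which the arm holds its last target. There are 200 camera calls.

## Working session

There is one attempt and no reset: what is moved stays moved. The work goes in short steps, Python scripts to look and compute and a shell command to move; the robot and the scene stay as the last step left them, time stands still between calls to the robot, and variables do not carry over. Pictures are saved under pics/ and viewed, at most 10 in all, crops included, and the job is handed in when it is done.

```bash
ls; mkdir -p pics; python3 - <<'E'
from station import arm
import cv2,numpy as np
s=arm.observe();print(s['clock'],s['position'],s['ee_rot'],s['gripper_width'])
for c in ['side','top']:
    d=arm.read_camera(c);cv2.imwrite(f'pics/{c}0.png',d['img'])
    print(c,d['vfov'],d['cx'],d['cy'],np.round(d['R'],4).tolist(),np.round(d['t'],4).tolist())
    for n in ['feeder','gate','box_centre','box_bar','pan_centre','v_block','dial_indicator','gauge_case','pin_left_1']:
        try: print(n,[(round(float(r['p']),2),[int(v) for v in r['bbox']],np.round(np.argwhere(r['mask']).mean(0)[::-1],1).tolist()) for r in arm.trace(c,n)][:4])
        except Exception as e: print(n,e)
E
```

```text
pics
0.0 [ 0.2516942  -0.57171646  0.20833502] [-3.14051231e+00  7.35310234e-05  4.14803517e-01] 0.0856145476267116
side 49.273825155003216 277.1846093722197 205.94501057783023 [[-0.5099, -0.8602, 0.0083], [-0.6595, 0.3847, -0.6458], [0.5523, -0.3347, -0.7635]] [0.2959, 0.4497, 0.847]
feeder [(0.81, [237, 152, 319, 239], [270.8, 192.3])]
gate [(0.86, [278, 176, 318, 211], [299.8, 197.8])]
box_centre [(0.96, [247, 208, 276, 257], [263.7, 232.3])]
box_bar [(0.8, [250, 212, 275, 256], [263.6, 232.1])]
pan_centre [(0.8, [345, 179, 443, 268], [394.2, 221.9])]
v_block [(0.56, [347, 171, 365, 191], [354.5, 178.7])]
dial_indicator [(0.78, [315, 192, 338, 220], [326.7, 208.8])]
gauge_case [(0.79, [125, 283, 236, 373], [180.3, 327.4])]
pin_left_1 [(0.67, [248, 174, 262, 189], [254.9, 180.3])]
top 53.17090674553671 277.6567911667872 212.07104080435195 [[0.0183, -0.9995, -0.0245], [-0.9881, -0.0144, -0.1533], [0.1529, 0.027, -0.9879]] [0.0158, 0.5969, 1.007]
feeder [(0.8, [249, 160, 335, 236], [290.4, 198.4])]
gate [(0.96, [289, 197, 337, 235], [313.2, 216.5])]
box_centre [(0.87, [253, 210, 285, 249], [267.0, 227.9]), (0.72, [249, 156, 334, 235], [290.4, 198.6]), (0.49, [276, 185, 295, 211], [284.3, 197.6])]
box_bar [(0.65, [247, 206, 288, 248], [266.9, 227.0])]
pan_centre [(0.88, [356, 227, 430, 324], [392.8, 274.6]), (0.37, [381, 199, 407, 218], [393.9, 206.3])]
v_block [(0.79, [381, 198, 406, 217], [393.4, 206.2])]
dial_indicator [(0.55, [328, 202, 361, 232], [343.6, 223.2])]
gauge_case [(0.55, [117, 241, 206, 297], [162.6, 267.8])]
pin_left_1 [(0.64, [265, 179, 282, 205], [271.9, 191.3])]
```

```bash
python3 - <<'E'
import cv2,numpy as np
a=cv2.imread('pics/top0.png')[140:340,220:480];b=cv2.imread('pics/side0.png')[130:290,220:470]
a=cv2.resize(a,(780,600),interpolation=cv2.INTER_CUBIC);cv2.imwrite('pics/topc.png',a)
b=cv2.resize(b,(800,512),interpolation=cv2.INTER_CUBIC);cv2.imwrite('pics/sidec.png',b)
E
```

```text
(no output)
```

View pics/topc.png

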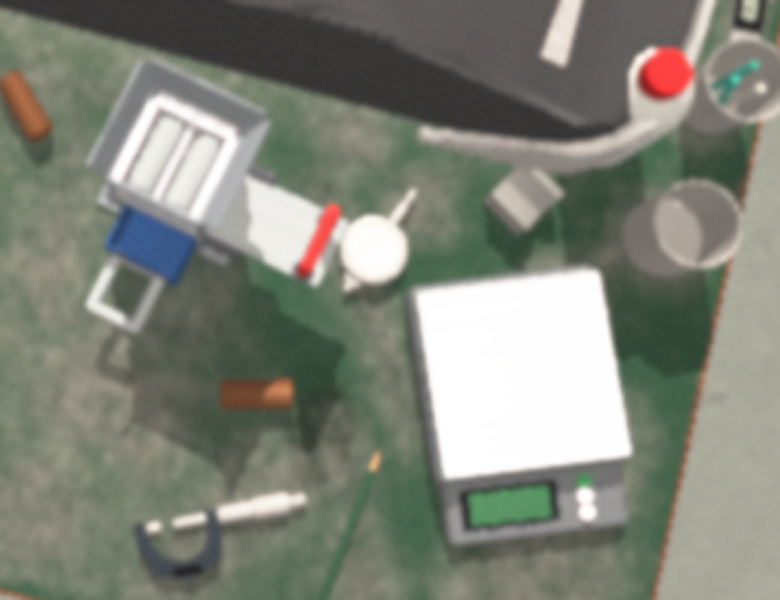

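View pics/sidec.png

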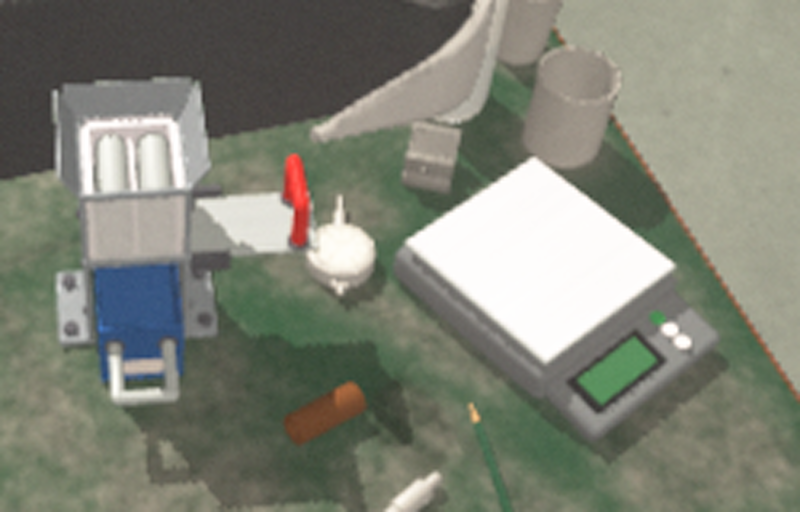

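```bash
cat > h.py <<'E'
import numpy as np,cv2
from scipy.spatial.transform import Rotation as Ro
from scipy.optimize import least_squares
from station import arm
def ray(d,uv,R=None,t=None):
    R=d['R'] if R is None else R;t=d['t'] if t is None else t
    f=d['img'].shape[0]/2/np.tan(np.radians(d['vfov'])/2)
    v=np.array([(uv[0]-d['cx'])/f,(uv[1]-d['cy'])/f,1.])
    R=np.array(R);return -R.T@np.array(t),R.T@v
def wcam():
    s=arm.observe();d=arm.read_camera('wrist');T=np.eye(4);T[:3,:3]=Ro.from_euler('xyz',s['ee_rot']).as_matrix();T[:3,3]=s['position']
    M=np.linalg.inv(T@np.array(d['hand_eye']));d['R']=M[:3,:3];d['t']=M[:3,3];return s,d
def onz(d,uv,z):
    o,v=ray(d,uv);return o+v*(z-o[2])/v[2]
def proj(d,X):
    f=d['img'].shape[0]/2/np.tan(np.radians(d['vfov'])/2);c=np.array(d['R'])@X+np.array(d['t']);return np.array([f*c[0]/c[2]+d['cx'],f*c[1]/c[2]+d['cy']])
def togo(target,yaw):
    """tool-frame shift in 40mm units and turn in 6deg units to a tool-down pose with tool y-axis pointing along world angle.. yaw=ee yaw"""
    s=arm.observe();A=Ro.from_euler('xyz',s['ee_rot']);B=Ro.from_euler('xyz',[np.pi,0,yaw])
    sh=A.inv().apply(np.array(target)-s['position'])/.04;tu=np.degrees((A.inv()*B).as_rotvec())/6
    print('pos',np.round(s['position'],4),'rot',np.round(np.degrees(s['ee_rot']),1),'shift',np.round(sh,2),'turn',np.round(tu,2))
E
python3 - <<'E'
from h import *
t=arm.read_camera('top');s=arm.read_camera('side')
red={}
for n,d in (('t',t),('s',s)):
    i=d['img'].astype(int);m=((i[...,2]>140)&(i[...,1]<90)&(i[...,0]<90));m[:,:270]=0;m[:,340:]=0
    p=np.argwhere(m)[:,::-1];print(n,len(p),p.mean(0),p.min(0),p.max(0));red[n]=p.mean(0)
P=lambda a,k,o:np.array(a)/k+o
to=lambda *a:P(a,3,(220,140));so=lambda *a:P(a,3.2,(220,130))
for nm,z,ts in (('gate ends',.134,[to(305,268),to(333,210)]),('bar ends',.046,[to(92,305),to(137,325)]),('pan',.05,[to(413,288),to(598,268),to(632,455),to(440,478)]),('vblk',.035,[to(525,195)]),('dial',.019,[to(374,250),to(348,288),to(413,192)])):
    print(nm,[np.round(onz(t,u,z),3)[:2].tolist() for u in ts])
for nm,z,ts in (('gate ends',.134,[so(299,243),so(293,160)]),('bar ends',.046,[so(113,395),so(178,392)]),('pan',.05,[so(405,245),so(533,158),so(675,267),so(547,362)])):
    print('side',nm,[np.round(onz(s,u,z),3)[:2].tolist() for u in ts])
for z in (.134,.138): print(onz(t,red['t'],z),onz(s,red['s'],z))
E
```

```text
t 61 [325.54098361 220.68852459] [319 210] [331 231]
s 265 [310.18867925 173.65660377] [270  65] [339 368]
gate ends [[0.545, -0.078], [0.59, -0.099]]
bar ends [[0.521, 0.091], [0.505, 0.054]]
pan [[0.539, -0.173], [0.558, -0.325], [0.407, -0.347], [0.386, -0.193]]
vblk [[0.621, -0.27]]
dial [[0.574, -0.145], [0.541, -0.123], [0.625, -0.179]]
side gate ends [[0.517, -0.058], [0.588, -0.099]]
side bar ends [[0.523, 0.094], [0.502, 0.051]]
side pan [[0.529, -0.174], [0.552, -0.322], [0.404, -0.343], [0.384, -0.197]]
[ 0.56466464 -0.08660028  0.134     ] [ 0.60699499 -0.10805188  0.134     ]
[ 0.56412246 -0.08624866  0.138     ] [ 0.60386111 -0.10568847  0.138     ]
```

```bash
python3 -m crank '[[0,0,-0.4,0,0,1,85],[0,0,-0.4,0,0,1,85],[0,0,-0.4,0,0,1,85],[0,0,-0.4,0,0,1,85],[0,0,-0.4,0,0,1,85]]' 40
python3 -m crank '[[0,0,0,0,0,1,85],[0,0,0,0,0,1,85],[0,0,0,0,0,1,85],[0.1,-0.5,0,0,0,0,85],[0.1,-0.7,0,0,0,0,85]]'
python3 -m crank '[[0.1,-0.7,0,0,0,0,60],[0.1,-0.7,0,0,0,0,60],[0.1,-0.7,0,0,0,0,60],[0.1,-0.7,0,0,0,0,60],[0.1,-0.7,0,0,0,0,60]]'
python3 -m crank '[[0.1,-0.7,0,0,0,0,60],[0.1,-0.7,0,0,0,0,60],[0.1,-0.7,0,0,0,0,60],[0.1,-0.7,0,0,0,0,60],[0.1,-0.7,0,0,0,0,60]]'
python3 -m crank '[[0.1,-0.7,0,0,0,0,60],[0.1,-0.7,0,0,0,0,60],[0.1,-0.7,0,0,0,0,60],[0.1,-0.7,0,0,0,0,60],[0,0,0,0,0,0,60]]'
python3 - <<'E'
from h import *
togo([.567,-.088,.28],np.radians(-25))
s,d=wcam();print(d['vfov'],np.round(d['hand_eye'],3).tolist());cv2.imwrite('pics/w1.png',d['img'])
for n in ['gate','box_bar','dial_indicator','feeder']: print(n,[(round(float(r['p']),2),[int(v) for v in r['bbox']],np.round(np.argwhere(r['mask']).mean(0)[::-1],1).tolist()) for r in arm.trace('wrist',n)][:3])
E
```

```text
clock: 1.52
position: [0.2518, -0.5719, 0.2897]
ee_rot: [-3.142, -0.0, -0.114]
contact_force: [0.5, -0.5, 0.3]
gripper_width: 0.0849
grasp_force: 0.0
clock: 1.93
position: [0.2777, -0.5323, 0.2885]
ee_rot: [3.141, 0.001, -0.427]
contact_force: [1.5, 0.0, -0.0]
gripper_width: 0.0846
grasp_force: 0.0
clock: 2.35
position: [0.3551, -0.4108, 0.289]
ee_rot: [3.142, -0.0, -0.423]
contact_force: [-0.6, -0.9, 0.3]
gripper_width: 0.0597
grasp_force: 0.0
clock: 2.77
position: [0.4308, -0.2914, 0.2891]
ee_rot: [3.142, -0.0, -0.423]
contact_force: [0.4, -1.1, 0.6]
gripper_width: 0.0602
grasp_force: 0.0
clock: 3.18
position: [0.4935, -0.192, 0.2889]
ee_rot: [-3.14, -0.0, -0.417]
contact_force: [0.4, 0.9, 0.2]
gripper_width: 0.06
grasp_force: 0.0
pos [ 0.4935 -0.192   0.2889] rot [-179.9   -0.   -23.9] shift [ 0.63 -3.12  0.23] turn [-0.02 -0.    0.19]
58.05858110297913 [[0.001, -0.957, -0.291, 0.074], [1.0, 0.002, -0.0, -0.001], [0.001, -0.291, 0.957, -0.165], [0.0, 0.0, 0.0, 1.0]]
gate [(0.72, [57, 108, 168, 179], [114.3, 139.2])]
box_bar [(0.82, [16, 176, 108, 240], [64.0, 203.1])]
dial_indicator []
feeder [(0.73, [0, 88, 171, 207], [74.4, 137.6]), (0.63, [17, 97, 104, 243], [63.7, 203.4])]
```

View pics/w1.png

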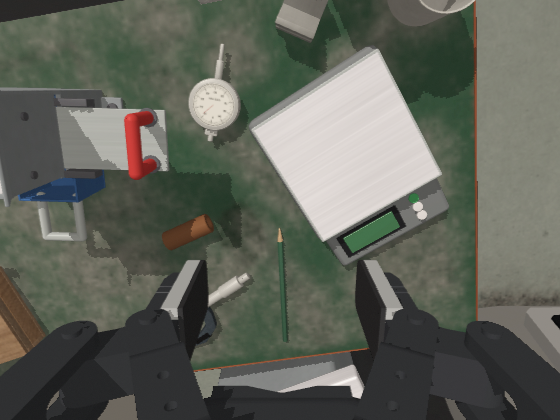

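The wrist view shows the red gate bar at (132,118)–(137,174), the pan corners at (376,49), (440,176), (325,241), (252,126), and the box bar front at (45,238)–(84,236).

```bash
python3 -m crank '[[0,-0.5,0,0,0,0,60],[0,-0.5,0,0,0,0,60],[0,-0.5,0,0,0,0,60],[0,-0.5,0,0,0,0,60],[0,0,0,0,0,0,60]]'
python3 - <<'E'
from h import *
t={'img':np.zeros((420,560,3))}
s,d=wcam();cv2.imwrite('pics/w2.png',d['img']);print(s['position'],s['ee_rot'])
i=d['img'].astype(int);m=((i[...,2]>120)&(i[...,1]<80)&(i[...,0]<80)).astype(np.uint8);n,l,st,c=cv2.connectedComponentsWithStats(m);k=1+st[1:,4].argmax();print(st[k],c[k])
p=np.argwhere(l==k)[:,::-1]
r=cv2.minAreaRect(p.astype(np.float32));print(r)
for u in cv2.boxPoints(r): print(u,np.round(onz(d,u,.138),4))
for b in arm.trace('wrist','box_bar'): print(b['p'],b['bbox'])
E
```

```text
clock: 3.85
position: [0.5247, -0.1214, 0.2889]
ee_rot: [-3.14, 0.0, -0.42]
contact_force: [-0.0, 0.9, 0.5]
gripper_width: 0.0601
grasp_force: 0.0
[ 0.52467796 -0.12137721  0.28888604] [-3.14029640e+00  9.33333663e-05 -4.20379417e-01]
[218 111  18  69 897] [225.01672241 144.95429208]
((226.5, 145.0), (68.0, 17.0), 90.0)
[218. 111.] [ 0.5982 -0.0962  0.138 ]
[235. 111.] [ 0.5926 -0.1088  0.138 ]
[235. 179.] [ 0.5417 -0.0839  0.138 ]
[218. 179.] [ 0.5476 -0.0706  0.138 ]
0.93 [97.0, 181.5, 169.5, 239.2]
```

View pics/w2.png

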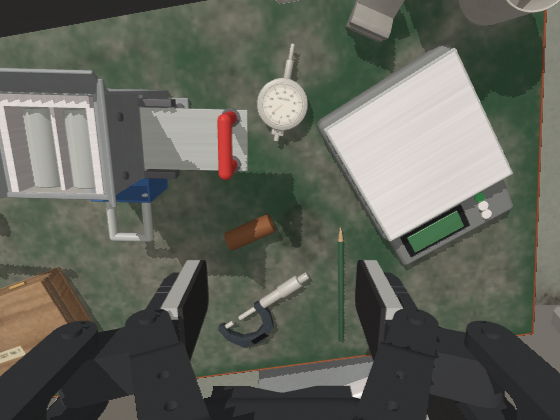

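```bash
python3 -m crank '[[0.35,-0.6,0,0,0,0,50],[0.36,-0.6,0,0,0,0,50],[0,0,0.7,0,0,0,50],[0,0,0.8,0,0,0,50],[0,0,0.8,0,0,0,50]]'
python3 -m crank '[[0,0,0.7,0,0,0,50],[0,0,0.5,0,0,0,50],[0,0,0.4,0,0,0,50],[0,0,0,0,0,0,50],[0,0,0,0,0,0,50]]'
python3 - <<'E'
from h import *
togo([.570,-.0895,.132],np.radians(-24.1))
s,d=wcam();cv2.imwrite('pics/w3.png',d['img'])
E
```

```text
clock: 4.37
position: [0.5692, -0.0935, 0.1961]
ee_rot: [3.141, -0.001, -0.425]
contact_force: [1.3, -1.1, -0.7]
gripper_width: 0.0497
grasp_force: 0.0
clock: 4.78
position: [0.5688, -0.0932, 0.1329]
ee_rot: [3.141, 0.001, -0.424]
contact_force: [-0.2, 0.3, 0.6]
gripper_width: 0.0501
grasp_force: 0.0
pos [ 0.5688 -0.0932  0.1329] rot [ 1.80e+02  1.00e-01 -2.43e+01] shift [-0.01 -0.1   0.02] turn [ 0.01  0.01 -0.04]
```

View pics/w3.png

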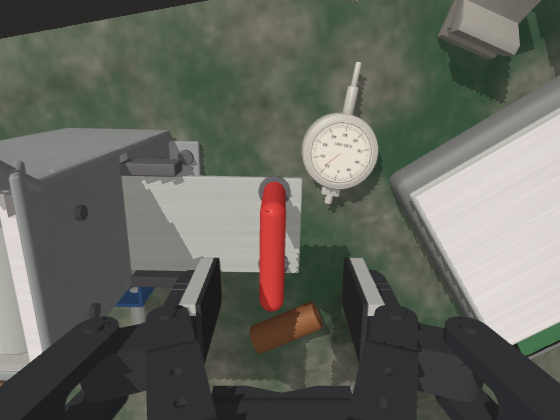

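Bar is at column 271, rows 200–310, centred between the fingers, so I close on it.

```bash
python3 -m crank '[[0,-0.1,0,0,0,0,30],[0,0,0,0,0,0,0],[0,0,0,0,0,0,0],[0,0,0,0,0,0,0],[0,0,0,0,0,0,0]]' 50
python3 -m crank '[[0,0,0,0,0,0,0],[0,0,0,0,0,0,0]]'
python3 -m crank '[[0,-0.05,0,0,0,0,0],[0,-0.05,0,0,0,0,0],[0,0,0,0,0,0,0]]'
python3 -m crank '[[0,-0.05,0,0,0,0,0],[0,-0.05,0,0,0,0,0],[0,0,0,0,0,0,0]]'
```

```text
clock: 5.25
position: [0.571, -0.0884, 0.1332]
ee_rot: [-3.142, -0.0, -0.423]
contact_force: [0.7, -0.1, -1.1]
gripper_width: 0.0001
grasp_force: 0.0
clock: 5.42
position: [0.5709, -0.0884, 0.133]
ee_rot: [3.142, -0.0, -0.423]
contact_force: [-0.1, 0.1, -1.3]
gripper_width: 0.0004
grasp_force: 0.0
clock: 5.67
position: [0.5727, -0.0841, 0.1329]
ee_rot: [-3.141, 0.0, -0.422]
contact_force: [-0.3, -0.8, -0.8]
gripper_width: -0.0001
grasp_force: 0.0
clock: 5.92
position: [0.5744, -0.0805, 0.1329]
ee_rot: [-3.141, 0.0, -0.423]
contact_force: [1.1, -0.2, 0.3]
gripper_width: -0.0003
grasp_force: 0.0
```

```bash
python3 - <<'E'
from h import *
s,d=wcam();cv2.imwrite('pics/w4.png',d['img']);print(np.round(d['hand_eye'],4),d['cx'],d['cy'])
R=Ro.from_euler('xyz',s['ee_rot']).as_matrix()
for z in (0,.017): print(proj(d,s['position']+R@[0,0,z]))
i=d['img'].astype(int);m=((i[...,2]>120)&(i[...,1]<80)&(i[...,0]<80)).astype(np.uint8);n,l,st,c=cv2.connectedComponentsWithStats(m);k=1+st[1:,4].argmax();print(st[k],c[k])
E
```

```text
[[ 1.400e-03 -9.568e-01 -2.907e-01  7.450e-02]
 [ 1.000e+00  1.600e-03 -5.000e-04 -1.100e-03]
 [ 9.000e-04 -2.907e-01  9.568e-01 -1.651e-01]
 [ 0.000e+00  0.000e+00  0.000e+00  1.000e+00]] 281.34166182574853 203.46457552559926
[283.66582339 252.45152624]
[283.50296275 238.83634543]
[ 289  182   28   85 1899] [302.21484992 223.18430753]
```

View pics/w4.png

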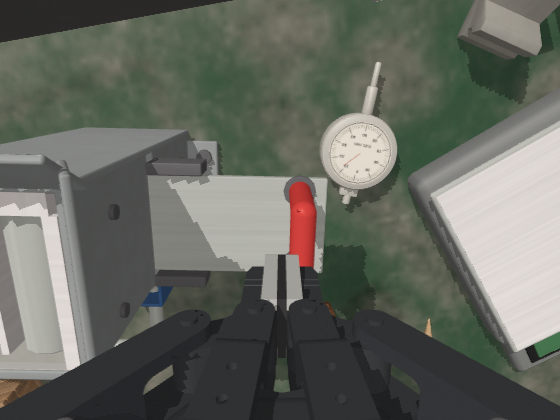

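```bash
python3 - <<'E'
from station import arm
print(arm.tips_ahead,[a for a in dir(arm) if a[0]!='_'])
s=arm.observe();print(s['joints'],s['position'])
E
python3 -m crank '[[0,0,-0.5,0,0,0,50],[0,0.15,-0.5,0,0,0,50],[0,0.15,0,0,0,0,50],[0,0,0,0,0,0,50],[0,0,0,0,0,0,50]]'
python3 - <<'E'
from h import *
s,d=wcam();cv2.imwrite('pics/w5.png',d['img'])
i=d['img'].astype(int);m=((i[...,2]>120)&(i[...,1]<80)&(i[...,0]<80)).astype(np.uint8);n,l,st,c=cv2.connectedComponentsWithStats(m);k=1+st[1:,4].argmax();print(st[k],c[k],s['position'])
# bar height: far end/near end rows, width per row
M=l==k
for r in range(st[k][1],st[k][1]+st[k][3],8): q=np.where(M[r])[0];print(r,q.min(),q.max(),len(q))
g=cv2.imread('pics/w3.png').astype(int);m=((g[...,2]>120)&(g[...,1]<80)&(g[...,0]<80))
for r in range(180,320,10):
    q=np.where(m[r,250:300])[0]; print('w3',r,(q.min()+250,q.max()+250) if len(q) else None)
E
```

```text
0.017 ['IKError', 'job_done', 'observe', 'read_camera', 'tips_ahead', 'trace']
[ 0.08840333  0.54172829 -0.07141156  1.79025495  0.05055642  0.81140311
 -2.00103961] [ 0.57427739 -0.08072424  0.13287195]
clock: 6.38
position: [0.5691, -0.0922, 0.1726]
ee_rot: [3.142, 0.0, -0.424]
contact_force: [-0.8, -0.1, -0.1]
gripper_width: 0.0502
grasp_force: 0.0
[ 265  167   22  106 2018] [275.4197225  220.11149653] [ 0.56905324 -0.09220188  0.1726354 ]
167 274 279 6
175 268 284 17
183 267 285 19
191 266 286 21
199 266 286 21
207 266 286 21
215 266 285 20
223 266 285 20
231 266 285 20
239 265 285 21
247 265 284 20
255 265 284 20
263 265 284 20
271 270 279 10
w3 180 None
w3 190 (np.int64(263), np.int64(283))
w3 200 (np.int64(262), np.int64(283))
w3 210 (np.int64(261), np.int64(284))
w3 220 (np.int64(260), np.int64(285))
w3 230 (np.int64(260), np.int64(284))
w3 240 (np.int64(260), np.int64(284))
w3 250 (np.int64(260), np.int64(284))
w3 260 (np.int64(260), np.int64(284))
w3 270 (np.int64(260), np.int64(283))
w3 280 (np.int64(260), np.int64(283))
w3 290 (np.int64(260), np.int64(282))
w3 300 (np.int64(260), np.int64(282))
w3 310 (np.int64(268), np.int64(275))
```

```bash
python3 -m crank '[[0,-0.12,0.5,0,0,0,50],[0,0,0.5,0,0,0,50],[0,0,0.35,0,0,0,50],[0,0,0,0,0,0,50]]'
python3 -m crank '[[0,0,0,0,0,0,0],[0,0,0,0,0,0,0],[0,0,0,0,0,0,0],[0,0,0,0,0,0,0],[0,0,0,0,0,0,0]]' 50
python3 - <<'E'
from h import *
s,d=wcam();cv2.imwrite('pics/w6.png',d['img']);print(s['position'],s['gripper_width'],s['grasp_force'],s['contact_force'])
E
```

```text
clock: 6.77
position: [0.5695, -0.0869, 0.1157]
ee_rot: [3.14, 0.005, -0.422]
contact_force: [-0.2, -0.0, -0.6]
gripper_width: 0.0499
grasp_force: 0.0
clock: 7.18
position: [0.5715, -0.0877, 0.1195]
ee_rot: [-3.141, -0.001, -0.423]
contact_force: [-0.0, -0.1, -0.8]
gripper_width: -0.0001
grasp_force: 0.0
[ 0.57154837 -0.08765743  0.11953025] -5.136824261535369e-05 0.0 [-0.0072558  -0.06511922 -0.82096315]
```

View pics/w6.png

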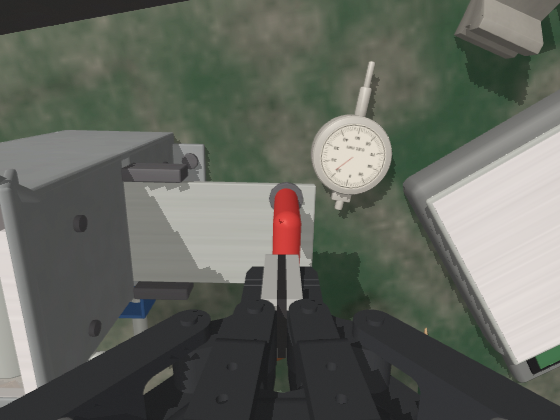

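Fingers shut at (282,253) lie over the bar (column 287) with no contact. So the real fingertips are roughly 40 mm short of the stated ones. I open and go lower in steps, watching the force.

```bash
python3 -m crank '[[0,0,0,0,0,0,50],[0,0,0,0,0,0,50],[0,0,0,0,0,0,50],[0,0,0.2,0,0,0,50],[0,0,0.2,0,0,0,50]]'
python3 -m crank '[[0,0,0,0,0,0,50],[0,0,0,0,0,0,0],[0,0,0,0,0,0,0],[0,0,0,0,0,0,0],[0,0,0,0,0,0,0]]' 50
```

```text
clock: 7.65
position: [0.5714, -0.0877, 0.1025]
ee_rot: [-3.141, -0.001, -0.423]
contact_force: [0.6, 0.7, -0.0]
gripper_width: 0.0504
grasp_force: 0.0
clock: 8.07
position: [0.5711, -0.0882, 0.1032]
ee_rot: [3.141, -0.0, -0.424]
contact_force: [-1.4, -4.4, 1.1]
gripper_width: 0.0099
grasp_force: 48.7
```

```bash
python3 -m crank '[[0,0,0,0,0,0,50],[0,0,0,0,0,0,50],[0,0,0.2,0,0,0,50],[0,0,0.2,0,0,0,50],[0,0,0,0,0,0,50]]'
python3 -m crank '[[0,0,0,0,0,0,0],[0,0,0,0,0,0,0],[0,0,0,0,0,0,0],[0,0,0,0,0,0,0]]' 50
python3 - <<'E'
from h import *
s,d=wcam();cv2.imwrite('pics/w7.png',d['img']);print(s['position'],s['gripper_width'],s['grasp_force'],s['contact_force'])
E
```

```text
clock: 8.48
position: [0.5704, -0.0874, 0.085]
ee_rot: [3.141, 0.002, -0.423]
contact_force: [-0.1, 0.8, 0.2]
gripper_width: 0.0503
grasp_force: 0.0
clock: 8.82
position: [0.5711, -0.0882, 0.0871]
ee_rot: [3.141, -0.0, -0.424]
contact_force: [-1.3, -2.4, 1.2]
gripper_width: 0.0104
grasp_force: 48.6
[ 0.57109868 -0.08818792  0.08711038] 0.01040908834252264 48.58957886695862 [-1.30264663 -2.38476014  1.16734533]
```

```bash
python3 -m crank '[[0,0.15,0,0,0,0,0],[0,0.2,0,0,0,0,0],[0,0.2,0,0,0,0,0],[0,0.2,0,0,0,0,0],[0,0.1,0,0,0,0,0]]'
python3 -m crank '[[0,0,0,0,0,0,0],[0,0,0,0,0,0,0],[0,0,0,0,0,0,0],[0,0,0,0,0,0,0]]'
python3 - <<'E'
from h import *
s,d=wcam();cv2.imwrite('pics/w8.png',d['img']);print(s['position'],s['gripper_width'],s['grasp_force'],s['contact_force'])
t=arm.read_camera('top');sd=arm.read_camera('side');cv2.imwrite('pics/t8.png',t['img']);cv2.imwrite('pics/s8.png',sd['img'])
a=cv2.resize(d['img'][60:340,0:330],(660,560),interpolation=cv2.INTER_CUBIC)[:, :500];b=cv2.resize(sd['img'][145:245,230:330],(300,300),interpolation=cv2.INTER_CUBIC);c=cv2.resize(t['img'][150:240,240:340],(300,270),interpolation=cv2.INTER_CUBIC)
o=np.zeros((570,800,3),np.uint8);o[:560,:500]=a;o[:300,500:]=b;o[300:,500:]=c;cv2.imwrite('pics/c8.png',o)
E
```

```text
clock: 9.28
position: [0.5567, -0.1184, 0.0871]
ee_rot: [-3.141, 0.001, -0.423]
contact_force: [-3.0, 7.1, 3.4]
gripper_width: 0.0098
grasp_force: 49.2
clock: 9.62
position: [0.5564, -0.1189, 0.0871]
ee_rot: [3.141, 0.001, -0.423]
contact_force: [-6.5, -0.6, 6.9]
gripper_width: 0.0102
grasp_force: 49.4
[ 0.55644335 -0.11892697  0.0870781 ] 0.010212708205740594 49.42167520523071 [-6.52714179 -0.57855043  6.93901628]
```

View pics/c8.png

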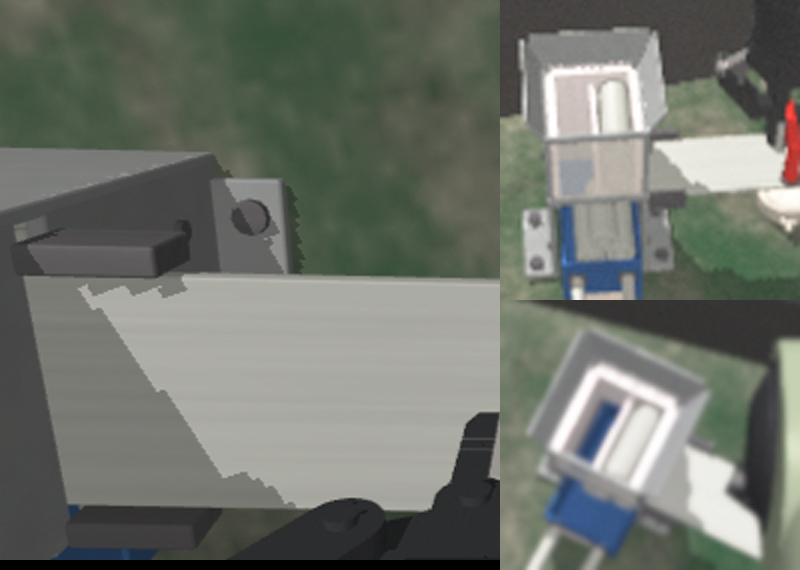

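The left lane is empty, the right pins are still up and pins show in the box. The red line isn't showing at the wall yet, so I pull a few mm more.

```bash
cat > red.py <<'E'
from h import *
s,d=wcam();i=d['img'].astype(int)
hs=cv2.cvtColor(d['img'],cv2.COLOR_BGR2HSV);m=((hs[...,1]>110)&((hs[...,0]<8)|(hs[...,0]>172))&(hs[...,2]>60));m[:190]=0;m[320:]=0;m[:,120:]=0
p=np.argwhere(m);print(len(p),(p.min(0),p.max(0)) if len(p) else '',np.round(s['position'],4),np.hypot(*(s['position'][:2]-[.5711,-.0882])))
cv2.imwrite('pics/red.png',d['img'])
E
python3 -m crank '[[0,0.05,0,0,0,0,0],[0,0,0,0,0,0,0]]'|grep force; python3 red.py
python3 -m crank '[[0,0.06,0,0,0,0,0],[0,0,0,0,0,0,0]]'|grep force; python3 red.py
```

```text
contact_force: [-4.6, 4.4, 5.5]
grasp_force: 49.3
0  [ 0.5559 -0.1199  0.0871] 0.03516845795692958
contact_force: [-4.3, 5.1, 4.9]
grasp_force: 49.4
0  [ 0.555 -0.122  0.087] 0.03741409514833782
```

```bash
python3 -m crank '[[0,0.05,0,0,0,0,0],[0,0,0,0,0,0,0]]'|grep contact; python3 red.py
python3 - <<'E'
import cv2;a=cv2.imread('pics/red.png')[180:330,0:200];cv2.imwrite('pics/redc.png',cv2.resize(a,(800,600),interpolation=cv2.INTER_CUBIC))
E
```

```text
contact_force: [-5.0, 5.5, 5.2]
337 (array([197,   0]), array([312,  25])) [ 0.5542 -0.1237  0.0871] 0.03932465490664873
```

View pics/redc.png

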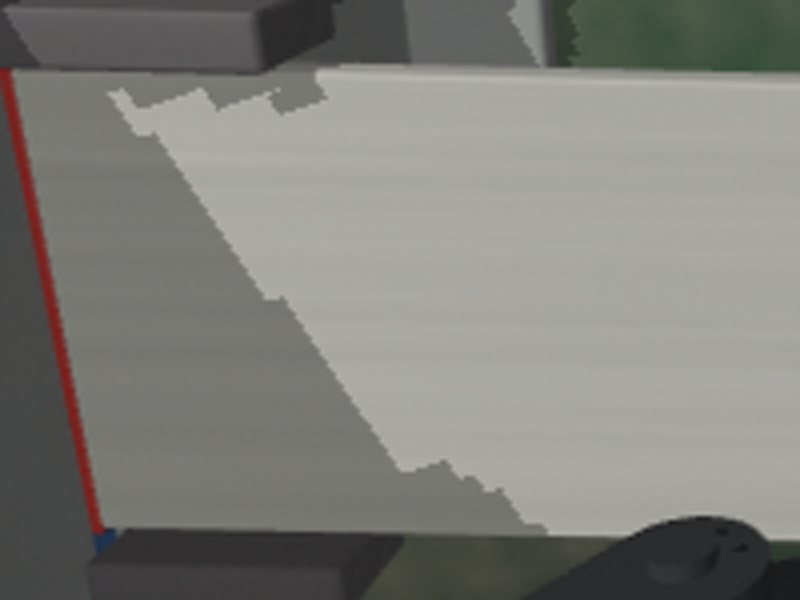

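The red line (crop (5,70)–(97,530)) meets the wall, so the gate is at the line. Now I push it shut.

```bash
python3 -m crank '[[0,0,0,0,0,0,0],[0,-0.2,0,0,0,0,0],[0,-0.2,0,0,0,0,0],[0,-0.2,0,0,0,0,0],[0,-0.2,0,0,0,0,0]]'
python3 -m crank '[[0,-0.15,0,0,0,0,0],[0,-0.05,0,0,0,0,0],[0,-0.03,0,0,0,0,0],[0,-0.02,0,0,0,0,0],[0,0,0,0,0,0,0]]'
python3 -m crank '[[0,-0.05,0,0,0,0,0],[0,0,0,0,0,0,0]]'
python3 -m crank '[[0,-0.05,0,0,0,0,0],[0,0,0,0,0,0,0]]'; python3 -c "
from h import *
s=arm.observe();print(s['position'],np.dot(s['position'][:2]-np.array([.5711,-.0882]),[-.41,-.912]))"
```

```text
clock: 10.83
position: [0.5673, -0.0961, 0.0871]
ee_rot: [3.141, 0.0, -0.424]
contact_force: [-3.7, -4.9, 3.2]
gripper_width: 0.0106
grasp_force: 49.4
clock: 11.25
position: [0.5711, -0.0882, 0.0871]
ee_rot: [3.14, 0.0, -0.424]
contact_force: [-6.8, -8.9, 6.0]
gripper_width: 0.0105
grasp_force: 49.5
clock: 11.42
position: [0.5711, -0.0881, 0.0871]
ee_rot: [3.137, 0.001, -0.426]
contact_force: [-10.1, -17.4, 9.0]
gripper_width: 0.0105
grasp_force: 50.0
clock: 11.58
position: [0.5711, -0.0881, 0.087]
ee_rot: [3.135, 0.001, -0.427]
contact_force: [-14.5, -26.1, 13.3]
gripper_width: 0.0106
grasp_force: 50.6
[ 0.57107216 -0.08808408  0.08704139] -9.430396555963517e-05
```

```bash
python3 -m crank '[[0,0.1,0,0,0,0,0],[0,0,0,0,0,0,0],[0,0,0,0,0,0,40],[0,0,0,0,0,0,40],[0,0,0,0,0,0,40]]'
python3 -m crank '[[0,0,-0.5,0,0,0,40],[0,0,-0.8,0,0,0,40],[0,0,-0.9,0,0,0,40],[0,0,-0.9,0,0,0,40],[0,0,-0.9,0,0,-1,40]]'
python3 -m crank '[[0,0,0,0,0,-1,65],[0,0,0,0,0,-1,65],[0,0,0,0,0,-1,65],[0,0,0,0,0,-1,65],[0,0,0,0,0,-1,65]]' | grep -E "pos|rot"
for k in 1 2 3 4; do python3 -m crank '[[0,0,0,0,0,-1,65],[0,0,0,0,0,-1,65],[0,0,0,0,0,-1,65],[0,0,0,0,0,-1,65],[0,0,0,0,0,-1,65]]' | grep -E "pos|rot"; done
python3 -m crank '[[0,0,0,0,0,-1,65],[0,0,0,0,0,-1,65],[0,0,0,0,0,-1,65],[0,0,0,0,0,-1,65],[0,0,0,0,0,0,65]]' | grep -E "pos|rot"
python3 - <<'E'
from h import *
togo([.5115,.072,.2],np.radians(155.8));print(arm.observe()['joints'])
for c in ('top','side'):
    d=arm.read_camera(c);hs=cv2.cvtColor(d['img'],cv2.COLOR_BGR2HSV)
    print(c,[(round(float(r['p']),2),[int(v) for v in r['bbox']]) for r in arm.trace(c,'gauge_case')][:2])
    for r in arm.trace(c,'gauge_case')[:1]:
        q=np.argwhere(r['mask']);b=cv2.boxPoints(cv2.minAreaRect(q[:,::-1].astype(np.float32)));print(*[np.round(onz(d,u,.042)[:2],3) for u in b])
E
```

```text
clock: 12.0
position: [0.5721, -0.0857, 0.0869]
ee_rot: [-3.141, -0.0, -0.422]
contact_force: [0.9, -0.4, -0.6]
gripper_width: 0.0398
grasp_force: 0.0
clock: 12.42
position: [0.5717, -0.0856, 0.2487]
ee_rot: [-3.141, -0.0, -0.32]
contact_force: [0.7, -0.3, 0.9]
gripper_width: 0.0399
grasp_force: 0.0
position: [0.572, -0.0857, 0.247]
ee_rot: [-3.141, -0.0, 0.211]
position: [0.572, -0.0857, 0.2469]
ee_rot: [-3.142, -0.0, 0.735]
position: [0.572, -0.0857, 0.2469]
ee_rot: [3.141, -0.0, 1.258]
position: [0.572, -0.0858, 0.2469]
ee_rot: [3.141, -0.0, 1.782]
position: [0.572, -0.0858, 0.2469]
ee_rot: [3.141, -0.0, 2.305]
position: [0.572, -0.0859, 0.2468]
ee_rot: [3.141, -0.0, 2.724]
pos [ 0.572  -0.0859  0.2468] rot [180.   -0.  156.1] shift [2.98 3.   1.17] turn [ 0.01 -0.    0.05]
[ 0.58194285  0.50010776 -0.76710947  1.65447555  0.37434494  1.14008493
  0.87079144]
top [(0.71, [118, 240, 208, 294])]
[0.402 0.42 ] [0.523 0.418] [0.507 0.199] [0.388 0.204]
side [(0.86, [127, 281, 236, 377]), (0.5, [346, 170, 369, 190])]
[0.518 0.423] [0.513 0.204] [0.372 0.216] [0.385 0.417]
```

```bash
python3 -m crank '[[0.5,0.5,0,0,0,0,65],[0.5,0.5,0,0,0,0,65],[0.5,0.5,0,0,0,0,65],[0.5,0.5,0,0,0,0,65],[0.5,0.5,0,0,0,0,65]]'|grep pos
python3 -m crank '[[0.48,0.5,0.3,0,0,0,65],[0,0,0.3,0,0,0,65],[0,0,0.3,0,0,0,65],[0,0,0.3,0,0,0,65],[0,0,0,0,0,0,65]]'|grep -E "pos|rot"
python3 - <<'E'
from h import *
s,d=wcam();cv2.imwrite('pics/w9.png',d['img']);print(s['position'],s['ee_rot'],s['joints'])
for r in arm.trace('wrist','box_bar'): print(r['p'],r['bbox'])
print(proj(d,np.array([.5115,.072,.046])))
E
```

```text
position: [0.5211, 0.0473, 0.247]
position: [0.5118, 0.071, 0.1965]
ee_rot: [-3.14, -0.003, 2.717]
[0.51176972 0.07095869 0.19653283] [-3.13986762e+00 -2.51588372e-03  2.71701980e+00] [ 0.34419425  0.46434159 -0.79608617  1.86476708  0.39462938  0.98048609
  0.52143106]
0.73 [0.0, 197.5, 78.7, 349.6]
0.7 [246.1, 174.7, 324.5, 296.2]
0.56 [108.7, 299.2, 232.0, 360.9]
[280.93880466 178.14060583]
```

View pics/w9.png

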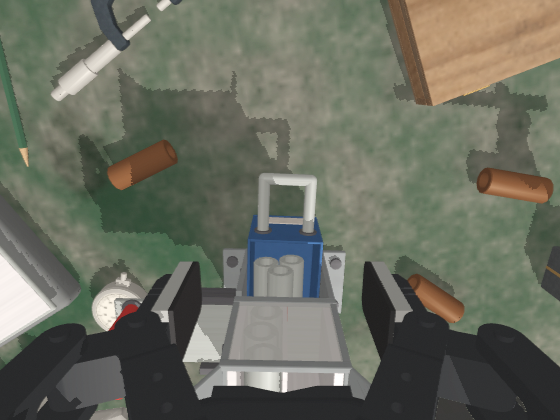

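The three pins lie in the box at (255–300, 255–295). The bar is at columns 258–316, row 180, about 5 mm to the tool's +y. I centre on it and descend.

```bash
python3 -m crank '[[-0.1,0.11,0.3,0,0,0,70],[0,0,0.7,0,0,0,70],[0,0,0.8,0,0,0,70],[0,0,0.8,0,0,0,70],[0,0,0.8,0,0,0,70]]'|grep -E "pos|rot|force"
python3 -m crank '[[0,0,0.6,0,0,0,70],[0,0,0.4,0,0,0,70],[0,0,0.3,0,0,0,70],[0,0,0.2,0,0,0,70],[0,0,0,0,0,0,70]]'|grep -E "pos|rot|force"
python3 -c "
from h import *
s,d=wcam();cv2.imwrite('pics/w10.png',d['img']);print(s['joints'])
i=d['img'].astype(int)
g=cv2.cvtColor(d['img'],cv2.COLOR_BGR2GRAY);hs=cv2.cvtColor(d['img'],cv2.COLOR_BGR2HSV)
m=((hs[...,1]<50)&(g>110)).astype(np.uint8)
for r in range(100,320,12):
    q=np.where(np.diff(np.r_[0,m[r],0]))[0];print(r,[(int(a),int(b)) for a,b in zip(q[::2],q[1::2]) if b-a>4])
"
```

```text
position: [0.5184, 0.0743, 0.0615]
ee_rot: [3.141, 0.001, 2.718]
contact_force: [1.6, -0.5, -0.6]
grasp_force: 0.0
position: [0.5177, 0.0745, 0.0019]
ee_rot: [-3.141, -0.001, 2.718]
contact_force: [-0.2, 1.0, -0.8]
grasp_force: 0.0
[ 0.16665751  0.7491167  -0.58192664  1.9792382   0.69678858  0.62229581
  0.26768551]
100 [(168, 224), (340, 492), (509, 522)]
112 [(100, 114), (179, 239), (244, 254), (343, 560)]
124 [(185, 265), (339, 507), (508, 560)]
136 [(191, 280), (334, 506), (510, 560)]
148 [(281, 286), (339, 560)]
160 [(286, 291), (344, 560)]
172 [(215, 225), (229, 244), (248, 258), (285, 296), (342, 528), (537, 560)]
184 [(221, 259), (287, 306), (343, 430), (437, 515), (534, 560)]
196 [(227, 260), (284, 312), (344, 507), (525, 560)]
208 [(238, 257), (285, 317), (326, 331), (336, 448), (456, 550)]
220 [(244, 258), (286, 523), (525, 560)]
232 [(282, 560)]
244 [(288, 306), (321, 560)]
256 [(294, 553)]
268 [(169, 182), (299, 371), (382, 560)]
280 [(162, 176), (214, 370), (388, 402), (413, 523), (550, 560)]
292 [(154, 169), (210, 369), (395, 410), (423, 525), (526, 560)]
304 [(147, 162), (210, 368), (401, 417), (431, 536), (542, 550)]
316 [(147, 158), (210, 237), (319, 371), (406, 417), (445, 529), (535, 552), (555, 560)]
```

```bash
python3 -m crank '[[0,0,0.1,0,0,0,70],[0,0,0.05,0,0,0,45],[0,0,0,0,0,0,45],[0,0,0,0,0,0,30],[0,0,0,0,0,0,30]]' 40
python3 -m crank '[[0,0,0,0,0,0,30],[0,0,0,0,0,0,30]]'
```

```text
clock: 17.45
position: [0.5183, 0.0744, -0.0025]
ee_rot: [3.141, 0.001, 2.718]
contact_force: [-1.1, -1.0, 5.0]
gripper_width: 0.0487
grasp_force: 40.6
clock: 17.62
position: [0.5183, 0.0744, -0.0026]
ee_rot: [3.141, 0.001, 2.718]
contact_force: [-1.3, -2.2, 6.9]
gripper_width: 0.0486
grasp_force: 40.7
```

```bash
python3 -m crank '[[0.1,0,0,0,0,0,30],[0.2,0,0,0,0,0,30],[0.2,0,0,0,0,0,30],[0.2,0,0,0,0,0,30],[0.2,0,0,0,0,0,30]]'
python3 -m crank '[[0.2,0,0,0,0,0,30],[0.2,0,0,0,0,0,30],[0.2,0,0,0,0,0,30],[0.2,0,0,0,0,0,30],[0.2,0,0,0,0,0,30]]'
python3 -m crank '[[0.15,0,0,0,0,0,30],[0.1,0,0,0,0,0,30],[0.1,0,0,0,0,0,30],[0,0,0,0,0,0,30],[0,0,0,0,0,0,30]]'
```

```text
clock: 18.03
position: [0.4858, 0.0894, -0.0026]
ee_rot: [3.141, 0.002, 2.718]
contact_force: [4.7, -1.6, 1.7]
gripper_width: 0.0486
grasp_force: 40.8
clock: 18.45
position: [0.4493, 0.106, -0.0026]
ee_rot: [3.14, 0.002, 2.718]
contact_force: [4.9, -2.1, 2.4]
gripper_width: 0.0486
grasp_force: 40.7
clock: 18.87
position: [0.4356, 0.1119, -0.0029]
ee_rot: [3.141, -0.0, 2.719]
contact_force: [-2.8, 1.4, 10.5]
gripper_width: 0.0488
grasp_force: 41.4
```

```bash
python3 - <<'E'
from h import *
for c in ('top','side'):
    d=arm.read_camera(c);cv2.imwrite(f'pics/{c}11.png',d['img'])
    for n in ('box_centre',): print(c,n,[(round(float(r['p']),2),[int(v) for v in r['bbox']]) for r in arm.trace(c,n)][:3])
    # predicted box center start/drawn at z .033
    for X in ([.6055,.030,.066],[.522,.069,.066]): print(proj(d,np.array(X)))
E
```

```text
top box_centre [(0.89, [248, 219, 284, 264])]
[275.73341714 207.24260171]
[259.10094131 240.78479193]
side box_centre [(0.51, [257, 276, 276, 289]), (0.46, [125, 280, 238, 375])]
[261.61954532 213.83153743]
[264.64569679 244.48999105]
```

```bash
python3 -m crank '[[0,0,0,0,0,0,60],[0,0,0,0,0,0,70],[0,0,0,0,0,0,70],[0,0,-0.3,0,0,0,70],[0,0,-0.7,0,0,0,70]]'|grep -E "pos|force"
python3 -m crank '[[0,0,-0.9,0,0,0,70],[0,0,-0.9,0,0,0,70],[0,0,-0.9,0,0,0,85],[0,0,-0.9,0,0,0,85],[0,0,-0.7,0,0,0,85]]'|grep -E "pos|force"
python3 -m crank '[[-0.5,0,0,0,0,0,85],[-0.6,0,0,0,0,0,85],[-0.6,0,0,0,0,0,85],[-0.5,0,0,0,0,0,85],[0,0,0,0,0,0,85]]'|grep -E "pos|rot"
python3 - <<'E'
from h import *
s,d=wcam();cv2.imwrite('pics/w12.png',d['img']);print(s['position'],s['ee_rot'])
hs=cv2.cvtColor(d['img'],cv2.COLOR_BGR2HSV);m=((hs[...,0]>100)&(hs[...,0]<125)&(hs[...,1]>120)&(hs[...,2]>40)).astype(np.uint8)
n,l,st,c=cv2.connectedComponentsWithStats(m);k=1+st[1:,4].argmax();M=l==k;print(st[k])
y0,h_=st[k][1],st[k][3]
for r in range(y0,y0+h_,6): q=np.where(M[r])[0];print(r,q.min(),q.max(),end='; ')
print('pred',[np.round(proj(d,np.array([.5246,.0708,.066])+a*np.array([.912,-.41,0])+b*np.array([.41,.912,0]))).tolist() for a,b in ((-.055,.032),(-.055,-.032),(.055,.032),(.055,-.032),(0,0))])
E
```

```text
position: [0.4342, 0.1113, 0.0353]
contact_force: [0.0, -0.0, 1.0]
grasp_force: 0.0
position: [0.4357, 0.1118, 0.2114]
contact_force: [-0.5, -0.2, 0.1]
grasp_force: 0.0
position: [0.5185, 0.0734, 0.2083]
ee_rot: [3.141, -0.0, 2.715]
[0.51854384 0.07335975 0.20834358] [ 3.14138725e+00 -2.12492866e-04  2.71540350e+00]
[ 239  117   81  134 6059]
117 246 246; 123 241 317; 129 240 319; 135 240 318; 141 240 318; 147 240 317; 153 240 317; 159 240 316; 165 240 316; 171 240 316; 177 240 315; 183 240 315; 189 240 314; 195 240 314; 201 240 313; 207 240 313; 213 240 312; 219 239 312; 225 239 312; 231 239 311; 237 239 311; 243 239 310; 249 277 310; pred [[320.0, 122.0], [239.0, 122.0], [316.0, 249.0], [244.0, 249.0], [280.0, 188.0]]
```

```bash
python3 -m crank '[[-0.17,-0.05,0,0,0,0.33,85],[0,0,0.5,0,0,0,85],[0,0,0.8,0,0,0,85],[0,0,0.8,0,0,0,85],[0,0,0.6,0,0,0,85]]'|grep -E "pos|rot|force"
python3 - <<'E'
from h import *
s,d=wcam();cv2.imwrite('pics/w13.png',d['img']);print(s['position'],s['ee_rot'])
hs=cv2.cvtColor(d['img'],cv2.COLOR_BGR2HSV);m=((hs[...,0]>100)&(hs[...,0]<125)&(hs[...,1]>120)&(hs[...,2]>40)).astype(np.uint8)
n,l,st,c=cv2.connectedComponentsWithStats(m);k=1+st[1:,4].argmax();M=l==k;print(st[k])
for r in range(st[k][1],st[k][1]+st[k][3],10): q=np.where(M[r])[0];print(r,q.min(),q.max(),end='; ')
x=np.array([np.cos(np.radians(-26.4)),np.sin(np.radians(-26.4)),0]);y=np.array([-x[1],x[0],0])
print('pred',[np.round(proj(d,np.array([.5237,.0687,.066])+a*x+b*y)).tolist() for a,b in ((-.055,.032),(-.055,-.032),(.055,.032),(.055,-.032),(0,0))])
E
```

```text
position: [0.5205, 0.0706, 0.0991]
ee_rot: [-3.141, -0.001, 2.683]
contact_force: [1.3, -0.4, -0.8]
grasp_force: 0.0
[0.52046137 0.07060749 0.09905348] [-3.14090118e+00 -8.65017009e-04  2.68287005e+00]
[  219   125   122   195 14045]
125 233 234; 135 220 337; 145 219 339; 155 219 339; 165 220 338; 175 220 337; 185 221 337; 195 221 336; 205 221 336; 215 222 335; 225 222 335; 235 223 334; 245 223 334; 255 223 333; 265 224 332; 275 224 332; 285 224 331; 295 225 331; 305 225 330; 315 225 330; pred [[340.0, 135.0], [217.0, 134.0], [331.0, 318.0], [225.0, 318.0], [278.0, 233.0]]
```

```bash
python3 - <<'E'
from h import *
togo([.5237,.0687,-.006],np.radians(153.6))
s,d=wcam();R=Ro.from_euler('xyz',s['ee_rot']).as_matrix();p=s['position']
for z in (0,.033): print(proj(d,p+R@[0,0,z]),proj(d,p+R@[0,.032,z]),proj(d,p+R@[0,-.032,z]))
print(R.T@(np.array([.5237,.0687,.066])-p), proj(d,np.array([.5237,.0687,.066])))
print(onz(d,[278.3,235],.066), R.T@(onz(d,[278.3,235],.066)-p))
m=d['img'];g=cv2.cvtColor(m,cv2.COLOR_BGR2GRAY)
print(g[275,150:240:3],g[275,320:420:3])
E
```

```text
pos [0.5187 0.0702 0.0956] rot [-179.8   -0.3  153.7] shift [-0.14  0.03  2.54] turn [-0.03 -0.05  0.02]
[278.58147115 251.48677051] [345.95872745 251.5439245 ] [211.17271785 251.42958981]
[278.93718631 226.98405027] [336.25227139 227.0375385 ] [221.5993109  226.93054078]
[-0.00525559  0.0009578   0.02957693] [280.64039098 238.06839743]
[0.5214978  0.06834385 0.066     ] [-0.00343844 -0.00033618  0.02958949]
[134 134 132  39  45  47  47  81  82  83  87  91  90  89  92  94  98  98
  95  94  94  95  94  90  88  85  73  65  65  63] [ 65  63  65  64  95 125 116 123 127 129 128 124 124 126 134 141 149 150
 144 139 133 129 125 123 117  36  35  37  40 134 135 135 134 133]
```

```bash
python3 -m crank '[[-0.1,0,0.5,0,0,0,85],[0,0,0.6,0,0,0,85],[0,0,0.6,0,0,0,85],[0,0,0.4,0,0,0,85],[0,0,0.2,0,0,0,85]]'|grep -E "pos|rot|force"
python3 -m crank '[[0,0,0.12,0,0,0,85],[0,0,0.1,0,0,0,85],[0,0,0,0,0,0,85]]'|grep -E "pos|rot|force"
python3 -m crank '[[0,0,0,0,0,0,60],[0,0,0,0,0,0,55],[0,0,0,0,0,0,55],[0,0,0,0,0,0,55],[0,0,0,0,0,0,55]]' 60
```

```text
position: [0.5251, 0.069, 0.0087]
ee_rot: [-3.141, -0.0, 2.683]
contact_force: [-0.7, 0.1, 0.1]
grasp_force: 0.0
position: [0.5255, 0.0691, 0.0007]
ee_rot: [3.141, 0.001, 2.684]
contact_force: [-0.3, 0.0, 0.4]
grasp_force: 0.0
clock: 21.97
position: [0.5254, 0.0685, 0.0011]
ee_rot: [-3.141, 0.001, 2.683]
contact_force: [-3.2, -3.3, 12.0]
gripper_width: 0.0636
grasp_force: 64.6
```

```bash
python3 -m crank '[[0,0,-0.1,0,0,0,55],[0,0,-0.2,0,0,0,55],[0,0,-0.3,0,0,0,55],[0,0,-0.3,0,0,0,55],[0.1,0,-0.3,0,0,0,55]]' 70
python3 -m crank '[[0.25,0,-0.4,0,0,0,55],[0.3,0,-0.4,0,0,0,55],[0.3,0,-0.4,0,0,0,55],[0.2,0,-0.4,0,0,0,55],[0.05,0,-0.4,0,0,0,55]]'
python3 -m crank '[[0,0,-0.4,0,0,0,55],[0,0,-0.2,0,0,0,55],[0,0,0,0,0,0,55]]'
python3 - <<'E'
from h import *
s,d=wcam();T=np.eye(4)
def pose(p,yaw):
    T=np.eye(4);T[:3,:3]=Ro.from_euler('xyz',[np.pi,0,yaw]).as_matrix();T[:3,3]=p;M=np.linalg.inv(T@np.array(d['hand_eye']));e=dict(d);e['R']=M[:3,:3];e['t']=M[:3,3];return e
for p,y,cs in (([.4935,-.192,.2889],-.417,[(376,49),(440,176),(325,241),(252,126)]),([.52468,-.12138,.28889],-.42038,[(452,48),(512,173),(390,240),(319,127)])):
    e=pose(p,y);q=np.array([onz(e,c,.05)[:2] for c in cs]);print(np.round(q,3).tolist(),q.mean(0))
for c in ('top','side'):
    e=arm.read_camera(c);img=cv2.imread(f'pics/{c}0.png')
    hs=cv2.cvtColor(img,cv2.COLOR_BGR2HSV);m=((hs[...,1]<30)&(hs[...,2]>225)).astype(np.uint8);m[:150]=0;m[:,:335]=0;m=cv2.morphologyEx(m,cv2.MORPH_OPEN,np.ones((5,5)))
    n,l,st,cc=cv2.connectedComponentsWithStats(m);k=1+st[1:,4].argmax();cn=cv2.findContours((l==k).astype(np.uint8),0,2)[0][0]
    h=cv2.convexHull(cn);W=np.array([onz(e,u,.05)[:2] for u in h[:,0].astype(float)],np.float32);r=cv2.minAreaRect(W);print(c,st[k],r)
E
```

```text
clock: 22.38
position: [0.522, 0.0706, 0.0497]
ee_rot: [3.141, 0.001, 2.683]
contact_force: [0.4, -0.6, -6.2]
gripper_width: 0.0632
grasp_force: 78.1
clock: 22.8
position: [0.4804, 0.091, 0.1299]
ee_rot: [-3.141, 0.0, 2.686]
contact_force: [0.5, 0.3, -5.8]
gripper_width: 0.0631
grasp_force: 78.3
clock: 23.05
position: [0.4827, 0.0904, 0.1541]
ee_rot: [3.14, 0.003, 2.684]
contact_force: [0.6, -0.0, -6.9]
gripper_width: 0.063
grasp_force: 78.8
[[0.556, -0.324], [0.406, -0.345], [0.386, -0.201], [0.538, -0.18]] [ 0.47170311 -0.26244463]
[[0.557, -0.323], [0.408, -0.347], [0.388, -0.199], [0.54, -0.173]] [ 0.47327526 -0.26041535]
top [ 360  231   69   68 3864] ((0.472667932510376, -0.25949200987815857), (0.15146805346012115, 0.15045303106307983), 8.113059043884277)
side [ 350  181   78   60 2641] ((0.4705740213394165, -0.2598685622215271), (0.1484098732471466, 0.14860408008098602), 7.969946384429932)
```

```bash
python3 -m crank '[[-0.045,-0.1,0,0,0,0,55],[-0.09,-0.2,0,0,0,0,55],[-0.135,-0.3,0,0,0,0,55],[-0.18,-0.4,0,0,0,0,55],[-0.18,-0.4,0,0,0,0,55]]'|grep -E "pos|grasp"
python3 -m crank '[[-0.18,-0.4,0,0,0,0,55],[-0.18,-0.4,0,0,0,0,55],[-0.18,-0.4,0,0,0,0,55],[-0.18,-0.4,0,0,0,0,55],[-0.18,-0.4,0,0,0,0,55]]'|grep -E "pos|grasp"
python3 -m crank '[[-0.18,-0.4,0,0,0,0,55],[-0.18,-0.4,0,0,0,0,55],[-0.18,-0.4,0,0,0,0,55],[-0.18,-0.4,0,0,0,0,55],[-0.18,-0.4,0,0,0,0,55]]'|grep -E "pos|grasp"
python3 -m crank '[[-0.18,-0.4,0,0,0,0,55],[-0.18,-0.4,0,0,0,0,55],[-0.18,-0.4,0,0,0,0,55],[-0.18,-0.4,0,0,0,0,55],[-0.18,-0.4,0,0,0,0,55]]'|grep -E "pos|grasp"
python3 -m crank '[[-0.135,-0.3,0,0,0,0,55],[-0.09,-0.2,0,0,0,0,55],[-0.045,-0.1,0,0,0,0,55],[0,0,0,0,0,-0.2,55],[0,0,0,0,0,-0.4,55]]'|grep -E "pos|grasp|rot"
python3 -m crank '[[0,0,0,0,0,-0.5,55],[0,0,0,0,0,-0.5,55],[0,0,0,0,0,-0.5,55],[0,0,0,0,0,-0.5,55],[0,0,0,0,0,-0.5,55]]'|grep -E "pos|grasp|rot"
python3 -m crank '[[0,0,0,0,0,-0.5,55],[0,0,0,0,0,-0.5,55],[0,0,0,0,0,-0.5,55],[0,0,0,0,0,-0.5,55],[0,0,0,0,0,-0.4,55]]'|grep -E "pos|grasp|rot"
python3 -m crank '[[0,0,0,0,0,-0.2,55],[0,0,0,0,0,0,55],[0,0,0,0,0,0,55]]'
python3 - <<'E'
from h import *
togo([.472,-.26,.06],np.radians(188));
s,d=wcam();cv2.imwrite('pics/w14.png',d['img']);R=Ro.from_euler('xyz',s['ee_rot']).as_matrix();print(s['joints'])
hs=cv2.cvtColor(d['img'],cv2.COLOR_BGR2HSV);m=((hs[...,0]>100)&(hs[...,0]<125)&(hs[...,1]>120)&(hs[...,2]>40)).astype(np.uint8)
n,l,st,c=cv2.connectedComponentsWithStats(m);k=1+st[1:,4].argmax();M=l==k;print(st[k])
for r in range(st[k][1],st[k][1]+st[k][3],15): q=np.where(M[r])[0];print(r,q.min(),q.max(),end='; ')
zz=s['position'][2]
for off in (0,.003):
  print('pred',[np.round(proj(d,s['position']+R@np.array([a+off,b,-.066]))).tolist() for a,b in ((.055,.032),(.055,-.032),(-.055,.032),(-.055,-.032))])
E
```

```text
position: [0.4794, 0.0276, 0.1515]
grasp_force: 78.8
position: [0.4762, -0.0605, 0.1516]
grasp_force: 78.8
position: [0.473, -0.1481, 0.1515]
grasp_force: 78.8
position: [0.4698, -0.2357, 0.1514]
grasp_force: 78.8
position: [0.4699, -0.2598, 0.152]
ee_rot: [3.141, -0.0, 2.749]
grasp_force: 78.7
position: [0.47, -0.2594, 0.1522]
ee_rot: [3.141, 0.0, 3.014]
grasp_force: 78.7
position: [0.47, -0.2594, 0.1521]
ee_rot: [3.141, 0.0, -3.018]
grasp_force: 78.7
clock: 26.37
position: [0.4699, -0.26, 0.1521]
ee_rot: [3.141, 0.0, -3.002]
contact_force: [0.1, 0.1, -6.1]
gripper_width: 0.0635
grasp_force: 78.7
pos [ 0.4699 -0.26    0.1521] rot [ 180.    0. -172.] shift [-0.05 -0.01  2.3 ] turn [ 0.  0. -0.]
[ 1.00681563  0.58130808 -0.85398121  1.85779729  0.53423918  0.94885711
  1.62036909]
[  165   140   235   259 34243]
140 242 281; 155 173 390; 170 166 399; 185 167 397; 200 168 396; 215 170 394; 230 171 393; 245 172 391; 260 174 390; 275 175 389; 290 176 387; 305 177 386; 320 179 384; 335 180 383; 350 181 381; 365 187 376; 380 193 369; 395 199 363; pred [[399.0, 162.0], [157.0, 162.0], [370.0, 472.0], [187.0, 472.0]]
pred [[400.0, 151.0], [156.0, 150.0], [370.0, 466.0], [186.0, 466.0]]
```

```bash
python3 -m crank '[[-0.04,0,0.1,0,0,0,55],[-0.04,0,0.25,0,0,0,55],[0,0,0.35,0,0,0,55],[0,0,0.35,0,0,0,55],[0,0,0.35,0,0,0,55]]'|grep -E "pos|grasp|rot|cont"
python3 -m crank '[[0,0,0.3,0,0,0,55],[0,0,0.25,0,0,0,55],[0,0,0.15,0,0,0,55],[0,0,0.1,0,0,0,55],[0,0,0.05,0,0,0,55]]'|grep -E "pos|grasp|rot|cont"
python3 -m crank '[[0,0,0.05,0,0,0,55],[0,0,0.04,0,0,0,55],[0,0,0.03,0,0,0,55],[0,0,0,0,0,0,55]]'|grep -E "pos|grasp|rot|cont"
```

```text
position: [0.4725, -0.2598, 0.0941]
ee_rot: [3.141, -0.001, -3.002]
contact_force: [0.4, -0.3, -5.8]
grasp_force: 78.7
position: [0.473, -0.2599, 0.0616]
ee_rot: [3.141, -0.0, -3.002]
contact_force: [-0.4, -0.8, -6.2]
grasp_force: 78.6
position: [0.473, -0.2601, 0.0574]
ee_rot: [-3.141, 0.0, -3.002]
contact_force: [-0.4, -0.5, -5.9]
grasp_force: 78.6
```

```bash
python3 -m crank '[[0,0,0.03,0,0,0,55],[0,0,0.03,0,0,0,55],[0,0,0,0,0,0,55]]'|grep -E "pos|cont"
python3 -m crank '[[0,0,0.025,0,0,0,55],[0,0,0.025,0,0,0,55],[0,0,0,0,0,0,55]]'|grep -E "pos|cont"
python3 -m crank '[[0,0,0.025,0,0,0,55],[0,0,0,0,0,0,55]]'|grep -E "pos|cont"
```

```text
position: [0.4729, -0.2601, 0.0548]
contact_force: [-0.1, -0.6, -5.4]
position: [0.4729, -0.26, 0.0527]
contact_force: [-0.1, -0.2, -5.6]
position: [0.473, -0.26, 0.0518]
contact_force: [-0.6, -0.1, -6.7]
```

```bash
python3 -m crank '[[0,0,0.02,0,0,0,55],[0,0,0,0,0,0,55]]'|grep -E "pos|cont"
python3 -m crank '[[0,0,0.02,0,0,0,55],[0,0,0,0,0,0,55]]'|grep -E "pos|cont"
```

```text
position: [0.473, -0.26, 0.0512]
contact_force: [-1.4, 0.0, -2.4]
position: [0.473, -0.2601, 0.0512]
contact_force: [-8.7, 2.6, 19.4]
```

```bash
python3 -m crank '[[0,0,-0.015,0,0,0,55],[0,0,0,0,0,0,55]]'|grep -E "pos|cont"
python3 -m crank '[[0,0,0,0,0,0,66],[0,0,0,0,0,0,72],[0,0,0,0,0,0,80],[0,0,0,0,0,0,85],[0,0,0,0,0,0,85]]'|grep -E "pos|cont|width|grasp"
python3 -m crank '[[0,0,-0.1,0,0,0,85],[0,0,-0.3,0,0,0,85],[0,0,-0.5,0,0,0,85],[0,0,-0.7,0,0,0,85],[0,0,-0.8,0,0,0,85]]'|grep -E "pos|cont"
python3 -m crank '[[0,0,-0.8,0,0,0,85],[0,0,-0.8,0,0,0,85],[0,0,-0.5,0,0,0,85],[0,0,0,0,0,0,85],[0,0,0,0,0,0,85]]'|grep -E "pos|cont|clock"
python3 - <<'E'
from h import *
s,d=wcam();cv2.imwrite('pics/w15.png',d['img']);R=Ro.from_euler('xyz',s['ee_rot']).as_matrix()
hs=cv2.cvtColor(d['img'],cv2.COLOR_BGR2HSV);m=((hs[...,0]>100)&(hs[...,0]<125)&(hs[...,1]>120)&(hs[...,2]>40)).astype(np.uint8)
n,l,st,c=cv2.connectedComponentsWithStats(m);k=1+st[1:,4].argmax();M=l==k;print(st[k])
for r in range(st[k][1],st[k][1]+st[k][3],10): q=np.where(M[r])[0];print(r,q.min(),q.max(),end='; ')
x=np.array([np.cos(np.radians(8)),np.sin(np.radians(8)),0]);y=np.array([-x[1],x[0],0])
print('pred',[np.round(proj(d,np.array([.472,-.26,.116])+a*x+b*y)).tolist() for a,b in ((-.055,.032),(-.055,-.032),(.055,.032),(.055,-.032))])
for c in ('wrist',): print('pins',[(round(float(r['p']),2),[int(v) for v in r['bbox']]) for r in arm.trace(c,'pin_left_1')])
for c in ('top','side'):
    d=arm.read_camera(c);cv2.imwrite(f'pics/{c}16.png',d['img'])
    for n in ('pin_left_1','box_centre','v_block','dial_indicator','gate'): print(c,n,[(round(float(r['p']),2),[int(v) for v in r['bbox']]) for r in arm.trace(c,n)][:5])
E
```

```text
position: [0.4731, -0.2601, 0.0512]
contact_force: [-4.7, 1.7, 6.4]
position: [0.4731, -0.2601, 0.0509]
contact_force: [0.3, 0.6, 1.3]
gripper_width: 0.0848
grasp_force: 0.0
position: [0.4725, -0.2595, 0.1482]
contact_force: [0.8, -1.1, -0.2]
clock: 30.0
position: [0.4733, -0.2602, 0.2324]
contact_force: [0.9, -0.3, -0.8]
[ 239  111   87  142 7275]
111 244 319; 121 240 324; 131 240 324; 141 240 324; 151 240 323; 161 241 323; 171 241 323; 181 241 322; 191 241 322; 201 242 321; 211 242 321; 221 242 321; 231 243 320; 241 243 320; 251 243 320; pred [[325.0, 113.0], [237.0, 112.0], [320.0, 252.0], [241.0, 252.0]]
pins [(0.85, [277, 152, 308, 223]), (0.76, [247, 160, 274, 226]), (0.72, [261, 157, 296, 236])]
top pin_left_1 [(0.53, [404, 246, 405, 251]), (0.51, [389, 246, 402, 256])]
top box_centre [(0.66, [382, 241, 419, 313])]
top v_block [(0.56, [382, 199, 407, 217]), (0.19, [388, 243, 393, 258])]
top dial_indicator [(0.68, [334, 206, 359, 233])]
top gate [(0.6, [263, 181, 334, 233])]
side pin_left_1 [(0.69, [379, 182, 402, 204])]
side box_centre [(0.94, [364, 170, 431, 230]), (0.18, [347, 171, 367, 191])]
side v_block [(0.77, [348, 170, 366, 192]), (0.19, [280, 179, 316, 212])]
side dial_indicator [(0.66, [314, 195, 338, 222]), (0.21, [343, 191, 444, 268])]
side gate [(0.8, [281, 175, 317, 211]), (0.61, [262, 174, 271, 189]), (0.28, [362, 170, 435, 228])]
```

```bash
python3 - <<'E'
import cv2,numpy as np
for c,(r0,r1,c0,c1) in (('top',(195,240,285,345)),('side',(170,215,290,330))):
    for k in ('0','16'):
        i=cv2.imread(f'pics/{c}{k}.png').astype(int)[r0:r1,c0:c1];m=(i[...,2]>120)&(i[...,1]<90)&(i[...,0]<90);p=np.argwhere(m);print(c,k,len(p),np.round(p.mean(0)+[r0,c0],2))
    a,b=[cv2.imread(f'pics/{c}{k}.png').astype(int) for k in ('0','16')]
    for n,(x0,y0,x1,y1) in dict(top=dict(v=(378,195,410,220),dial=(330,200,362,235)),side=dict(v=(343,168,370,194),dial=(316,190,342,224)))[c].items(): print(n,np.abs(a-b)[y0:y1,x0:x1].mean())
E
```

```text
top 0 64 [221.19 325.28]
top 16 50 [221.24 324.82]
v 5.185833333333333
dial 4.718452380952381
side 0 138 [191.67 312.43]
side 16 129 [192.19 311.97]
v 6.5902184235517565
dial 5.695324283559578
```

The gate handle is back at its starting place or slightly more shut. The bystanders haven't moved, and the box stands mid-pan with its three pins, so I hand it in.

```bash
python3 -c "
from station import arm
print(arm.job_done())"
```

```text
the job is handed in; nothing more can be done
None
```

The job is done and handed in at about 30 s: gate opened to its red line and pushed shut against its stop, box drawn clear and set in the middle of the pan with its three pins, right lane still up when last seen at the open gate, V-block and dial indicator unmoved.

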